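# Stop the table saw and hold its blade guard up

## Robot

A 6-joint arm with a two-finger parallel gripper is mounted at the origin on the work surface. World frame = base frame: x ahead of the robot, y to its left, z up, the work surface at z = 0. Lengths are in mm, angles in degrees, forces in N, time in s.
With the tool pointing down it reaches from about 350 to 850 mm from the base axis. Payload 8.1 kg.
Tool frame: the origin (TCP) lies at the very end of the fingers, on their centre line; the grasp point (between the pads) lies 19 mm behind it (r.grip_point_offset is the distance from the TCP to the grasp point, in mm); z points along the fingers, y is the line along which they close (so a half turn about z gives the same grasp; the last joint's range is limited). The gripper opens to 85 mm and grips with 20 to 120 N. Pads are 22 mm wide; open, the fingers measure 114 mm over their backs; the gripper's body (76 mm by 85 mm) begins 54 mm behind the grasp point. The pads swing forward as they close: fully open they stand 13 mm farther back than shut.
Start: joints at [67.472, 7.471, 85.268, -0, 87.261, -4.893], TCP at [181.756, 571.813, 231.292] pointing down, gripper open.
Joint ranges: [-169.43, 169.43], [-51.17, 129.36], [1.28, 143.12], [-76.62, 256.62], [0, 156.53], [-152.29, 152.29]. Speed limits (degrees/s): [136.94, 136.94, 159.86, 180, 180, 180].

## Interface

Orientations are given as [roll, pitch, yaw] about the fixed x, y, z axes, in that order (R = Rz(yaw) Ry(pitch) Rx(roll)).
In Python, from bench import status, eyes, r gives the robot as it stands.
- The arm moves only by the shell command python3 -m handwheel 'ROWS' [FORCE]. ROWS is a JSON object whose one key "series" holds a list that holds one entry, the list of rows, each a list of 7 numbers: the shift along the tool's x, y, z in cm, then the turn, a rotation vector about the tool's x, y, z in rad, then the opening, from 0 (shut) to 1 (fully open). In form: {"series": [[[tx, ty, tz, rx, ry, rz, claw], ...]]}. A call has 1 to 12 rows; each row is the pose to reach, as a shift and turn from the pose commanded when the call began, along the tool's axes at that moment; what a row does not reach only later rows make up. A row lasts 1/8 s, in which the tool goes at most 62.5 mm and 10.7 degrees, less where a joint would pass 70% of its speed; a pose out of reach is approached as far as the arm can. A call with a gripper value outside its range is refused whole. The fingers move at their own pace and stop on an object; FORCE is the grip in N (left out, the last holds). Time passes only in rows, so rows that repeat a pose let the fingers close. It gives the time, the measured TCP pose, the force, the opening and the grip force at its end, in the units of the state.
- status.sense(): the state, without advancing time (a new reading comes with each control period).
- eyes.snapshot(name): name is "side" or "top"; returns a dict with "img" (400x640x3 uint8, red, green, blue), "mtx" (3x3 intrinsics, pixels), "k1" (the pictures are not rectified: a ray, as slopes to the right and down, at radius r is drawn at 1 + k1 r^2 times it, then the intrinsics apply), "R" (3x3) and "t" (3): a world point X has camera coordinates R X + t. Camera axes: x right, y down, z forward; pixel columns grow to the right and rows downward; lengths in mm; the calibration is good to about 2 mm. A picture is of the moment at which its call begins. There is no depth.
- r.hand_in(): hands the job in; it is judged then, once.
The state is a dict: "time": time; "joint_pos": joint angles; "qd": joint speeds; "joint_efforts": joint torques, N m; "tool_pos": TCP position; "tcp_rot": TCP orientation; "ft_force": force on the tool from outside, world axes, zero at the start; "wrist_torque": the same for the moment, N m; "finger_gap": finger opening in mm; "grip_force": force on a finger pad.
Only numpy, scipy, OpenCV 4.12 (cv2) and the standard library are available. Lean on these libraries where they do the work, as an engineer would, in place of code of your own. Each camera call takes 0.05 s, during which the arm holds its last target. There are 200 camera calls.

## Task

Push the table saw's stop button (the big mushroom button, not the small start button) fully down, then take the blade guard by the nose, swing it up to 45 degrees and hold it there so that I can set a square against the blade. The guard drops if you let go, so finish while still holding it at 45 degrees. Keep off the blade and leave everything else on the saw table and the bench where it lies.

Things in the scene. Friction and masses are not known exactly. Their poses are not given: they have to be found in the camera images.
- stop (a joint): stop button of the switch box, reading in m: 0 = out (at rest), 0.008 = pressed fully down. It moves straight down, has a return spring (about 2.5 N to start, 7.5 N when fully down) and does not latch
- stop_top (a point): centre of the top of the stop button, a wide black mushroom head 40 mm across, the larger and taller of the two buttons on the switch box; its top is 76 mm above the bench when out
- start (a joint): start button of the switch box, reading in m: 0 = out, 0.005 = fully down; sprung
- start_top (a point): centre of the top of the start button, a small black cylinder 20 mm across, its top 54 mm above the bench, 63 mm from the stop button towards the -x end of the switch box
- switchbox: grey switch box screwed face up to the bench, 125 (x) x 74 (y) x 47 mm high; origin at the centre of its underside. The stop button is centred at its own x = +30 mm, the start button at x = -33 mm; the strap across its foot is 100 mm long in y
- saw: small bench table saw, fixed: green housing under an aluminium table 260 (x) x 240 (y) mm, its flat top 130 mm above the bench. Origin on the bench, at the centre of its underside. Its x is the cutting direction, the operator's side is -x. A rip fence 26 mm high, 14 mm wide stands along x at y = +95 mm; fence clamp and handwheel project up to 35 mm beyond the table's -x edge, below its top
- blade: saw blade under the guard, 85 mm disc in the saw's x-z plane, standing 20 mm above the saw table; origin at its centre, 22.5 mm below the table top, at the saw's x = -5 mm
- guard (a joint): angle of the blade guard in rad: 0 = down, lower edges level just above the saw table; grows as its nose is lifted, 0.785 = 45 degrees, stop at 1.2. Its weight (about 0.28 kg) and a light spring pull it down from every angle, 2 to 3 N at the nose; when let go it falls shut
- guard_hinge (a point): middle of the guard's hinge axis on the riving knife behind the blade: at the saw's x = +75 mm, y = 0, 40 mm above the saw table; the axis is the saw's y axis. The guard is a black inverted channel 26 mm wide over straight outer walls 4 mm thick; down, its roof is 38 mm and its lower edges 2 mm above the table. The point turns with the guard
- guard_nose (a point): point on top of the guard near its free front end, on its middle line, 137 mm in front of the hinge and 3 mm below it (37 mm above the saw table when down): the place to take it. The walls are full height (36 mm) from 10 to 152 mm in front of the hinge; beyond, to 170 mm, the nose is cut away below, with a sloping lead-in plate. Turns with the guard
- square: engineer's square lying on the saw table on the -y side: stock 75 (x) x 16 x 14 mm, blade 3 mm thick to +y reaching 68 mm from the stock's middle line; origin under the middle of the stock
- blank: dark wood handle blank 115 (x) x 36 x 9 mm lying on the saw table between guard and fence; origin at the centre of its underside
- knife: finished knife lying on the bench, handle to its -x, about 240 mm long, 18 mm thick; origin under its guard between handle and blade
- pushstick: plywood push stick, about 255 x 60 x 12 mm, lying on the bench; origin under its middle
- tin: yellow tin, 74 mm across, 55 mm high, standing on the bench; origin at the centre of its underside
- tape: roll of tape, 84 mm across, 24 mm high, lying flat on the bench; origin at the centre of its underside
- brassbar: flat brass bar 140 (x) x 25 x 6 mm on the bench; origin at the centre of its underside
- spanner: steel spanner 160 mm long lying on the bench along its x; origin under its middle

How it is judged:
By the outcome, as a careful person would: the job done as asked, in the order asked, and still so for the second after the job is handed in, while the arm keeps its last pose, push and grip.
It also fails if it takes over 40 s, if anything falls off the work surface, if the arm or the gripper's body presses on something with over 40 N, if the wrist force passes 120 N, or if a joint passes its speed limit or range.

## Working session

There is one attempt and no reset: what is moved stays moved. The work goes in short steps, Python scripts to look and compute and a shell command to move; the robot and the scene stay as the last step left them, time stands still between calls to the robot, and variables do not carry over. Pictures are saved under pics/ and viewed, at most 10 in all, crops included, and the job is handed in when it is done.

```bash
ls; mkdir -p pics; python3 - <<'E'
from bench import status, eyes, r
import cv2
for n in ("top","side"):
    s=eyes.snapshot(n); cv2.imwrite(f"pics/{n}0.png",cv2.resize(s["img"][:,:,::-1],(800,500),interpolation=cv2.INTER_CUBIC)); cv2.imwrite(f"{n}raw.png",s["img"][:,:,::-1])
    print(n,s["mtx"],s["k1"],s["R"],s["t"])
print(status.sense())
E
```

```text
pics
top [[394.70639435   0.         317.17823768]
 [  0.         394.70639435 200.08931862]
 [  0.           0.           1.        ]] -0.011534216270222502 [[-0.01803581 -0.999836    0.00163627]
 [-0.98938657  0.01761126 -0.14423615]
 [ 0.14418368 -0.00422031 -0.98954194]] [  -4.64399513  503.20633683 1184.35178311]
side [[467.90123971   0.         320.41405159]
 [  0.         467.90123971 203.90690597]
 [  0.           0.           1.        ]] -0.021509259931589062 [[ 0.92291005 -0.38471613  0.01518339]
 [-0.25064355 -0.63027815 -0.73479743]
 [ 0.29225818  0.67434632 -0.67811666]] [-447.40358007  193.15781564 1399.68285707]
{'time': 0.1, 'joint_pos': array([ 6.74712636e+01,  7.51100269e+00,  8.53246372e+01,  4.04064448e-04,
        8.72608751e+01, -4.89159356e+00]), 'qd': array([-0.03749519, -0.15337364, -0.17000367, -0.02660913, -0.03495459,
        0.06024453]), 'joint_efforts': array([ 6.59774087e-04, -5.70943201e+01, -5.01944876e+01, -2.89690552e-04,
        7.91603787e-03,  3.31187800e-05]), 'tool_pos': array([181.56143184, 571.34398446, 230.33170352]), 'tcp_rot': array([-1.79903871e+02, -8.63199965e-03,  1.62362830e+02]), 'ft_force': array([-0.48582242,  0.14337028,  0.3484305 ]), 'wrist_torque': array([ 0.03539867,  0.04981256, -0.02601618]), 'grip_force': 0.0, 'finger_gap': 85.07878299158811}
```

View pics/top0.png

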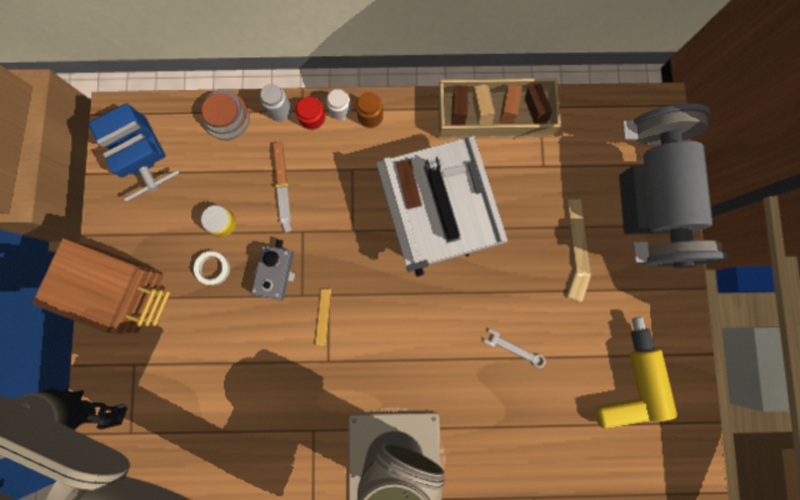

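View pics/side0.png

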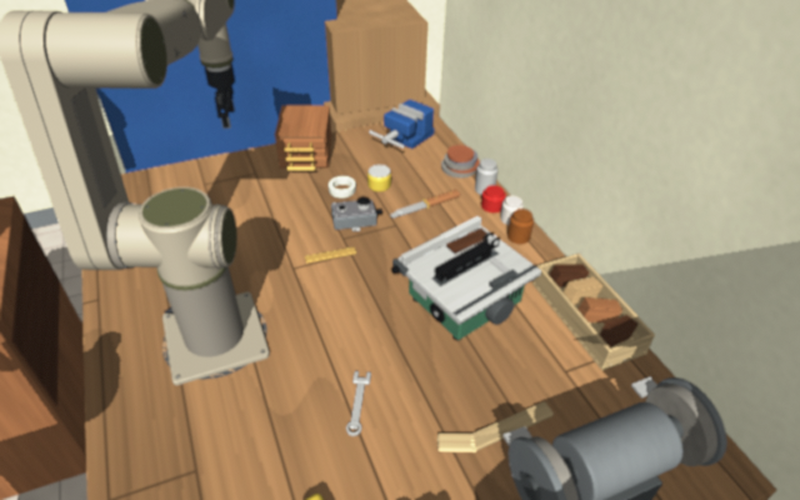

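The top view shows the saw, with guard hinge near (437,165) and nose near (453,238) at 800-px scale. The switch box has its stop at (270,258) and start at (267,286). Next I enlarge both areas.

```bash
python3 - <<'E'
import cv2,numpy as np
t=cv2.imread("topraw.png"); s=cv2.imread("sideraw.png")
def c(i,x,y,w,h,k): return cv2.resize(i[y:y+h,x:x+w],(w*k,h*k),interpolation=cv2.INTER_CUBIC)
# left: top saw, right: top switch ; 
a=c(t,300,105,110,115,5)   # 550x575
b=c(t,195,185,48,58,5)     # 240x290
im=np.zeros((575,800,3),np.uint8); im[:,:550]=a; im[:290,555:795]=b
cv2.imwrite("pics/c1.png",im)
a=c(s,310,165,125,110,5)  # 625x550
cv2.imwrite("pics/c2.png",a[:, :])
b=c(s,260,150,50,40,5)
im=np.zeros((550,800,3),np.uint8); im[:,:625]=a; im[:200,550:800]=b
cv2.imwrite("pics/c2.png",im)
E
```

```text
(no output)
```

View pics/c1.png

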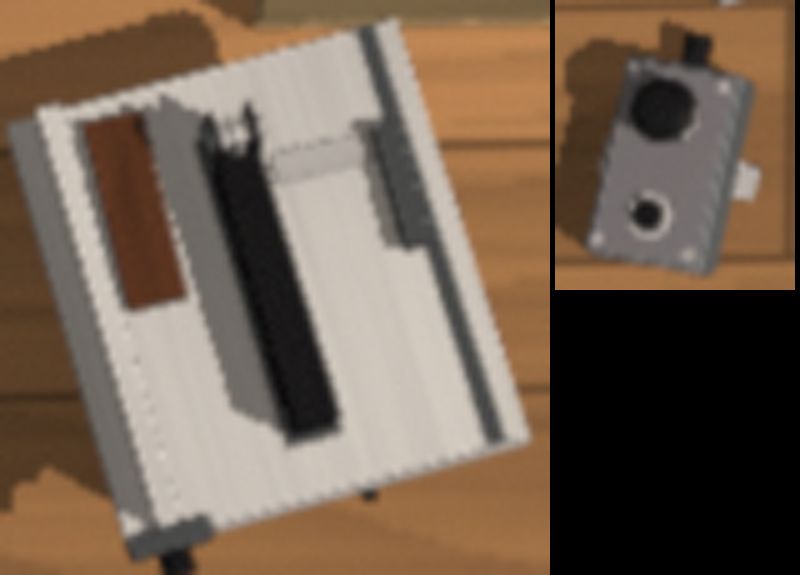

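View pics/c2.png

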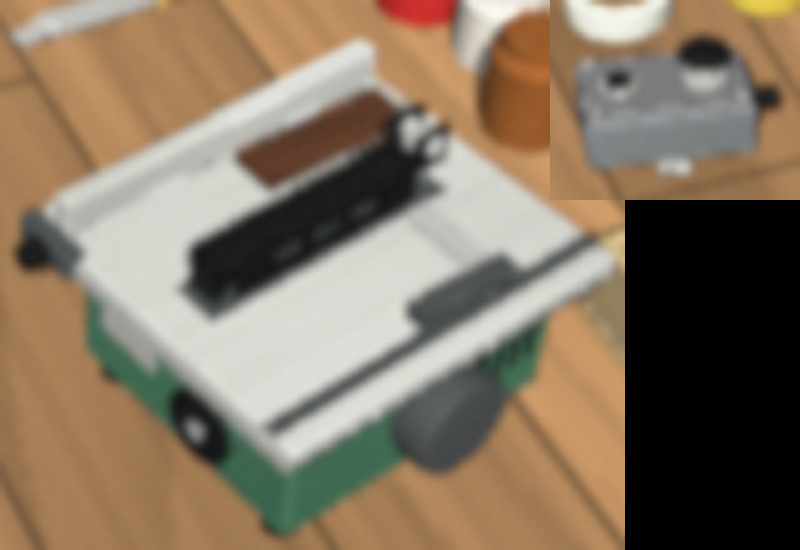

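The top crop shows the stop at raw (216.4,206.6) and the start at (213.4,227.6). The right table corners are at (379.6,108.6) and (406,193), and the guard's nose end is at (362.4,192). In the side crop the stop is at raw (290.8,160) and the guard tip top at about (348.5,215).

```bash
cat > h.py <<'E'
import numpy as np,cv2
from scipy.optimize import least_squares
from bench import status,eyes,r
C={n:eyes.snapshot(n) for n in("top","side")}
def proj(n,X):
    s=C[n]; return cv2.projectPoints(np.array(X,float).reshape(-1,3),cv2.Rodrigues(s["R"])[0],s["t"],s["mtx"],np.array([s["k1"],0,0,0]))[0][:,0]
def ray(n,uv,z):
    s=C[n]; d=cv2.undistortPoints(np.array([[uv]],float),s["mtx"],np.array([s["k1"],0,0,0]))[0,0]
    c=-s["R"].T@s["t"]; v=s["R"].T@np.r_[d,1]; return c+v*(z-c[2])/v[2]
def T(p,L):
    c,s=np.cos(p[2]),np.sin(p[2]); L=np.array(L,float); o=L.copy()
    o[:,0]=p[0]+c*L[:,0]-s*L[:,1]; o[:,1]=p[1]+s*L[:,0]+c*L[:,1]; return o
E
python3 - <<'E'
from h import *
np.set_printoptions(precision=1,suppress=True)
st=ray("top",(216.2,206.4),76); print("stop",st,ray("side",(290.6,159.7),76)); sa=ray("top",(213.2,227.4),54); print("start",sa,np.linalg.norm((st-sa)[:2]))
L=[[130,-120,130],[-130,-120,130],[-95,0,168]]
uv=np.array([[379.4,108.4],[405.8,192.8],[362.2,191.5]])
f=lambda p:(proj("top",T(p,L))-uv).ravel()
o=least_squares(f,[600,-100,0],x_scale=[1,1,.01]);p=o.x;print("saw",p[:2],np.degrees(p[2]),o.fun)
# overlay
P=[[130,-120,130],[-130,-120,130],[-130,120,130],[130,120,130]]
G=[[-95,-13,168],[-95,13,168],[65,13,168],[65,-13,168]]
for n in C:
    k=5;x0,y0,w,h=(300,105,110,115) if n=="top" else(310,165,125,110)
    im=cv2.resize(C[n]["img"][y0:y0+h,x0:x0+w,::-1],None,fx=k,fy=k,interpolation=cv2.INTER_CUBIC)
    for Q,col in((P,(0,0,255)),(G,(0,255,0)),([[-62,0,167]]*4,(255,0,255))):
        q=((proj(n,T(p,Q))-[x0,y0]+.5)*k).astype(int); cv2.polylines(im,[q],True,col,2 if len(set(map(tuple,q)))>1 else 6)
    cv2.imwrite(f"o_{n}.png",im)
a=cv2.resize(cv2.imread("o_top.png"),(400,418));b=cv2.resize(cv2.imread("o_side.png"),(400,352))
im=np.zeros((418,800,3),np.uint8);im[:,:400]=a;im[:352,400:]=b;cv2.imwrite("pics/ov.png",im)
print("nose",T(p,[[-62,0,167]]),"hinge",T(p,[[75,0,170]]))
s=status.sense();print(s["tool_pos"],s["tcp_rot"])
E
```

```text
stop [483.6 288.3  76. ] [483.2 277.   76. ]
start [422.8 301.8  54. ] 62.31530923495859
saw [ 601.1 -117.1] 14.421362567378349 [-0.4  1.  -0.6  0.3  0.9 -1.2]
nose [[ 541.1 -132.5  167. ]] hinge [[673.8 -98.4 170. ]]
[181.6 571.5 230.6] [-179.9   -0.   162.4]
```

View pics/ov.png

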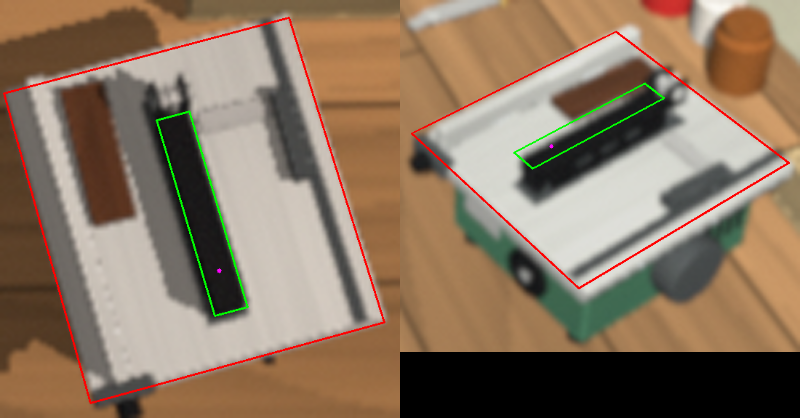

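The overlay fits the saw in both views: outline, roof and nose point all land on the image. The stop also agrees with the given 63 mm spacing. Next: shift to above the stop.

```bash
cat > mv.py <<'E'
import numpy as np
from scipy.spatial.transform import Rotation as Ro
from bench import status
np.set_printoptions(precision=3,suppress=True)
def cur():
    s=status.sense(); return s["tool_pos"],Ro.from_euler("xyz",s["tcp_rot"],degrees=True)
def rel(p,R=None,base=None):
    p0,R0=base or cur(); R=R or R0
    print(np.r_[R0.inv().apply(np.array(p)-p0)/10,(R0.inv()*R).as_rotvec()])
E
python3 -c "
from mv import *
rel([483.5,286.5,150])"
```

```text
[-37.403 -18.002   8.08    0.      0.      0.   ]
```

```bash
python3 -m handwheel '{"series":[[[-37.4,-18,0,0,0,0,0],[-37.4,-18,0,0,0,0,0],[-37.4,-18,0,0,0,0,0],[-37.4,-18,0,0,0,0,0],[-37.4,-18,0,0,0,0,0],[-37.4,-18,0,0,0,0,0],[-37.4,-18,0,0,0,0,0],[-37.4,-18,6,0,0,0,0],[-37.4,-18,12,0,0,0,0],[-37.4,-18,13,0,0,0,0],[-37.4,-18,13,0,0,0,0],[-37.4,-18,13,0,0,0,0]]]}'
python3 - <<'E'
from h import *
for n,x0,y0 in(("top",180,170),("side",250,110)):
    cv2.imwrite(f"o_{n}.png",cv2.resize(C[n]["img"][y0:y0+90,x0:x0+80,::-1],None,fx=5,fy=5,interpolation=cv2.INTER_CUBIC))
cv2.imwrite("pics/st.png",np.hstack([cv2.imread("o_top.png"),cv2.imread("o_side.png")]))
E
```

```text
time: 1.7
tool_pos: [485.6, 288.1, 104.7]
tcp_rot: [179.8, 0.2, 162.4]
ft_force: [0.4, 0.7, 1.0]
finger_gap: 0.3
grip_force: 0.0
```

View pics/st.png

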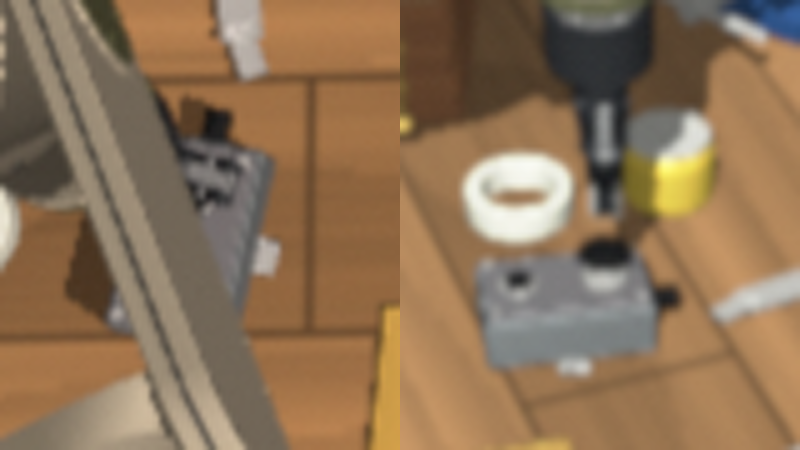

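The side picture shows the tip at crop (603,215) and the mushroom top at (603,250). A 29 mm drop is about 36 px, so the tip lands on the button's centre. Pressing.

```bash
python3 -m handwheel '{"series":[[[0,0,1.5,0,0,0,0],[0,0,2.6,0,0,0,0],[0,0,3.0,0,0,0,0],[0,0,3.4,0,0,0,0],[0,0,3.6,0,0,0,0],[0,0,3.7,0,0,0,0],[0,0,3.7,0,0,0,0],[0,0,3.7,0,0,0,0]]]}'
```

```text
time: 2.8
tool_pos: [483.7, 287.1, 67.4]
tcp_rot: [-180.0, -0.0, 162.4]
ft_force: [-14.2, -7.5, 29.4]
finger_gap: -0.1
grip_force: 14.9
```

The button has bottomed: z is 67.4 mm and force 29 N, well over the 7.5 N spring. Now I retract and compute the pre-grasp.

```bash
cat >> mv.py <<'E'
Y=14.42
def saw(x,y,z): c,s=np.cos(np.radians(Y)),np.sin(np.radians(Y)); return np.array([601.1+c*x-s*y,-117.1+s*x+c*y,z])
def Rt(th): return Ro.from_euler("zy",[0,0]) * Ro.from_euler("z",Y,degrees=True)*Ro.from_euler("y",180+th,degrees=True)
E
python3 -m handwheel '{"series":[[[0,0,-6,0,0,0,0],[0,0,-12,0,0,0,0],[0,0,-16.5,0,0,0,0.7],[0,0,-16.5,0,0,0,0.7]]]}'
python3 -c "
from mv import *
p,R=cur(); print(status.sense()['joint_pos'])
rel(saw(-60,0,235),Rt(-25))"
```

```text
time: 3.3
tool_pos: [485.9, 288.0, 234.4]
tcp_rot: [179.7, 0.3, 162.4]
ft_force: [0.7, 0.4, 0.3]
finger_gap: 35.8
grip_force: 0.0
[ 25.46    1.508  91.226  -0.002  86.8   -46.906]
[-18.169 -38.303  -0.168  -0.118  -0.417  -0.551]
```

```bash
python3 -m handwheel '{"series":[[[-18.2,-38.3,-0.2,-0.118,-0.417,-0.551,0.7],[-18.2,-38.3,-0.2,-0.118,-0.417,-0.551,0.7],[-18.2,-38.3,-0.2,-0.118,-0.417,-0.551,0.7],[-18.2,-38.3,-0.2,-0.118,-0.417,-0.551,0.7],[-18.2,-38.3,-0.2,-0.118,-0.417,-0.551,0.7],[-18.2,-38.3,-0.2,-0.118,-0.417,-0.551,0.7],[-18.2,-38.3,-0.2,-0.118,-0.417,-0.551,0.7],[-18.2,-38.3,-0.2,-0.118,-0.417,-0.551,0.7],[-18.2,-38.3,-0.2,-0.118,-0.417,-0.551,0.7],[-18.2,-38.3,-0.2,-0.118,-0.417,-0.551,0.7]]]}'
python3 - <<'E'
from h import *
from mv import cur,rel,saw,Rt
p,R=cur()
print(status.sense()["joint_pos"],p-saw(-60,0,235))
rel(saw(-58,0,180),Rt(-25)); rel(saw(-57,0,143),Rt(-25))
for n,x0,y0 in(("top",310,130),("side",300,130)):
    cv2.imwrite(f"o_{n}.png",cv2.resize(C[n]["img"][y0:y0+110,x0:x0+80,::-1],None,fx=5,fy=5,interpolation=cv2.INTER_CUBIC))
cv2.imwrite("pics/pre.png",np.hstack([cv2.imread("o_top.png"),cv2.imread("o_side.png")]))
E
```

```text
time: 4.55
tool_pos: [540.7, -131.6, 230.4]
tcp_rot: [-180.0, 24.5, -165.5]
ft_force: [0.1, -0.1, 0.5]
finger_gap: 60.1
grip_force: 0.0
[ -30.04   -19.134  113.53    18.166   68.588 -138.728] [-1.979  0.646 -3.98 ]
[ 1.774 -0.106  4.798 -0.    -0.009  0.002]
[ 3.218 -0.102  8.207 -0.    -0.009  0.002]
```

View pics/pre.png

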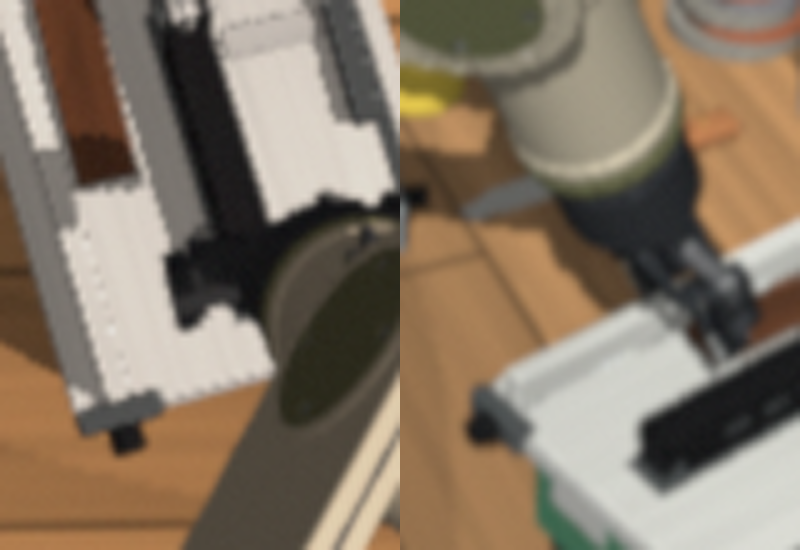

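Side view: the finger tips average (691,332) in the crop. That is 77 px above the nose roof at (686–699,405), so they are centred over it. Joint 6 is at −139°, and lifting moves it away from its limit. Descending.

```bash
python3 -m handwheel '{"series":[[[0.9,-0.25,2.4,0,-0.009,0,0.7],[1.8,-0.25,4.8,0,-0.009,0,0.7],[2.5,-0.25,6.5,0,-0.009,0,0.7],[3.2,-0.25,8.0,0,-0.009,0,0.7],[3.2,-0.25,8.0,0,-0.009,0,0.7],[3.2,-0.25,8.0,0,-0.009,0,0.7]]]}'
python3 - <<'E'
from h import *
from mv import cur,rel,saw,Rt
p,R=cur(); rel(saw(-57,-1.5,143),Rt(-25))
for n,x0,y0 in(("top",310,130),("side",300,150)):
    cv2.imwrite(f"o_{n}.png",cv2.resize(C[n]["img"][y0:y0+90,x0:x0+80,::-1],None,fx=5,fy=5,interpolation=cv2.INTER_CUBIC))
cv2.imwrite("pics/dn.png",np.hstack([cv2.imread("o_top.png"),cv2.imread("o_side.png")]))
E
```

```text
time: 5.4
tool_pos: [546.2, -134.9, 146.1]
tcp_rot: [-179.8, 25.1, -165.5]
ft_force: [0.1, -0.3, 0.3]
finger_gap: 60.0
grip_force: 0.0
[ 0.102  0.234  0.341 -0.003  0.002  0.001]
```

View pics/dn.png

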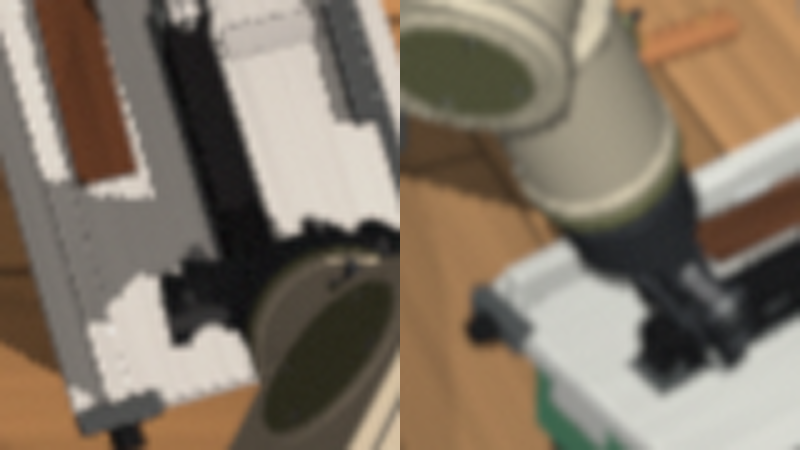

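The fingers straddle the guard behind its nose tip with no contact force. Closing.

```bash
python3 -m handwheel '{"series":[[[0,0,0.1,0,0,0,0.2],[0,0,0.2,0,0,0,0.2],[0,0,0.2,0,0,0,0.2],[0,0,0.2,0,0,0,0.2],[0,0,0.2,0,0,0,0.2],[0,0,0.2,0,0,0,0.2]]]}' 40
python3 -c "
from mv import *
s=status.sense();print(s['wrist_torque'],s['joint_pos']);rel(saw(-57,-1.5,143),Rt(-25))"
```

```text
time: 6.25
tool_pos: [546.3, -133.7, 143.7]
tcp_rot: [-180.0, 25.0, -165.5]
ft_force: [-5.1, 3.6, 5.7]
finger_gap: 25.2
grip_force: 42.1
[0.595 0.484 0.672] [ -30.24   -14.007  118.921   20.42    58.404 -142.951]
[ 0.01   0.094  0.071 -0.     0.     0.001]
```

The gap is 25.2 mm at 42 N, so the guard is gripped. Now the rows for the arc about the hinge.

```bash
cat >> mv.py <<'E'
def arc(angs,hx=75,hz=170,base=None):
    p0,R0=cur(); h=saw(hx,0,hz); ax=Ro.from_euler("z",Y,degrees=True).apply([0,1,0])
    for a in angs:
        Q=Ro.from_rotvec(np.radians(a)*ax); print(a,end=" "); rel(h+Q.apply(p0-h),Q*R0)
E
python3 -c "
from mv import *
arc([4,8,12,16,20])"
```

```text
4 [-0.256 -0.    -0.906 -0.     0.07  -0.   ]
8 [-0.574 -0.001 -1.791 -0.     0.14  -0.   ]
12 [-0.953 -0.001 -2.652 -0.     0.209 -0.   ]
16 [-1.391 -0.002 -3.485 -0.     0.279 -0.   ]
20 [-1.886 -0.003 -4.285 -0.     0.349 -0.   ]
```

```bash
python3 -m handwheel '{"series":[[[-0.12,0,-0.45,0,0.035,0,0.2],[-0.26,0,-0.91,0,0.07,0,0.2],[-0.41,0,-1.35,0,0.105,0,0.2],[-0.57,0,-1.79,0,0.14,0,0.2],[-0.95,0,-2.65,0,0.209,0,0.2],[-1.39,0,-3.48,0,0.279,0,0.2],[-1.89,0,-4.28,0,0.349,0,0.2],[-1.89,0,-4.28,0,0.349,0,0.2],[-1.89,0,-4.28,0,0.349,0,0.2]]]}'
python3 -c "
from mv import *
s=status.sense();print(s['wrist_torque'],s['joint_pos']);arc([5,10,15,20,25])"
```

```text
time: 7.38
tool_pos: [544.8, -134.0, 189.6]
tcp_rot: [-180.0, 4.8, -165.6]
ft_force: [-4.9, 4.2, 0.3]
finger_gap: 25.4
grip_force: 41.4
[0.761 0.51  0.392] [ -20.889   -1.373   98.948    2.857   78.477 -125.81 ]
5 [-0.319 -0.    -1.135 -0.     0.087 -0.   ]
10 [-0.735 -0.    -2.239 -0.     0.175 -0.   ]
15 [-1.246 -0.001 -3.302 -0.     0.262 -0.   ]
20 [-1.848 -0.001 -4.316 -0.     0.349 -0.   ]
25 [-2.536 -0.001 -5.274 -0.     0.436 -0.   ]
```

```bash
python3 -m handwheel '{"series":[[[-0.32,0,-1.13,0,0.087,0,0.2],[-0.73,0,-2.24,0,0.175,0,0.2],[-1.25,0,-3.3,0,0.262,0,0.2],[-1.85,0,-4.32,0,0.349,0,0.2],[-2.54,0,-5.27,0,0.436,0,0.2],[-2.54,0,-5.27,0,0.436,0,0.2],[-2.54,0,-5.27,0,0.436,0,0.2],[-2.54,0,-5.27,0,0.436,0,0.2]]]}'
python3 - <<'E'
from h import *
from mv import *
s=status.sense();print(s['wrist_torque'],s['joint_pos'])
p=[601.1,-117.1,np.radians(14.42)]
im=cv2.resize(C["side"]["img"][110:260,290:450,::-1],None,fx=4,fy=4,interpolation=cv2.INTER_CUBIC)
for a,col in((40,(255,128,0)),(45,(0,255,0)),(50,(0,0,255))):
    t=np.radians(a);c,n=np.cos(t),np.sin(t)
    q=[[75+c*x+n*z,y,170-n*x+c*z] for x,y,z in((-10,-13,-2),(-152,-13,-2),(-152,-13,-38),(-10,-13,-38))]
    u=((proj("side",T(p,q))-[290,110]+.5)*4).astype(int);cv2.polylines(im,[u],True,col,1)
cv2.imwrite("pics/up.png",im)
E
```

```text
time: 8.38
tool_pos: [564.1, -128.9, 244.9]
tcp_rot: [-180.0, -20.2, -165.6]
ft_force: [-10.0, 5.2, 3.1]
finger_gap: 25.6
grip_force: 41.7
[ 0.598  1.414 -0.031] [ -12.327   22.149   69.009   -9.34   106.832 -117.997]
```

View pics/up.png

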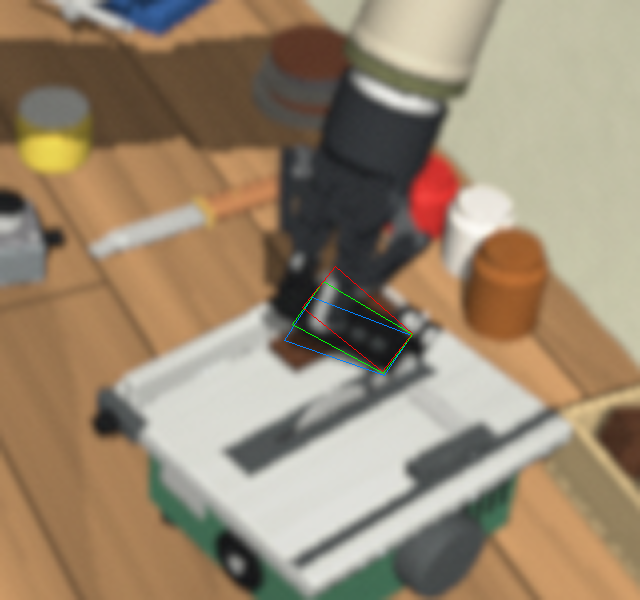

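The guard is up, and its outline in the side view lies on the 45° (green) overlay, lower edge about (383,373)–(300,330). A last enlarged look will check the angle.

```bash
python3 - <<'E'
from h import *
p=[601.1,-117.1,np.radians(14.42)]
k=10;x0,y0=345,165
im=cv2.resize(C["side"]["img"][y0:y0+50,x0:x0+60,::-1],None,fx=k,fy=k,interpolation=cv2.INTER_CUBIC)
im=cv2.convertScaleAbs(im,alpha=1.6,beta=15)
for a,col in((40,(255,128,0)),(45,(0,255,0)),(50,(0,0,255))):
    t=np.radians(a);c,n=np.cos(t),np.sin(t)
    q=[[75+c*x+n*z,y,170-n*x+c*z] for x,y,z in((-10,-13,-38),(-80,-13,-38),(-152,-13,-38),(-10,-13,-2),(-80,-13,-2),(-152,-13,-2))]
    u=((proj("side",T(p,q))-[x0,y0]+.5)*k).astype(int)
    for v in u: cv2.circle(im,tuple(map(int,v)),3,col,-1)
cv2.imwrite("pics/up2.png",im)
E
```

```text
(no output)
```

View pics/up2.png

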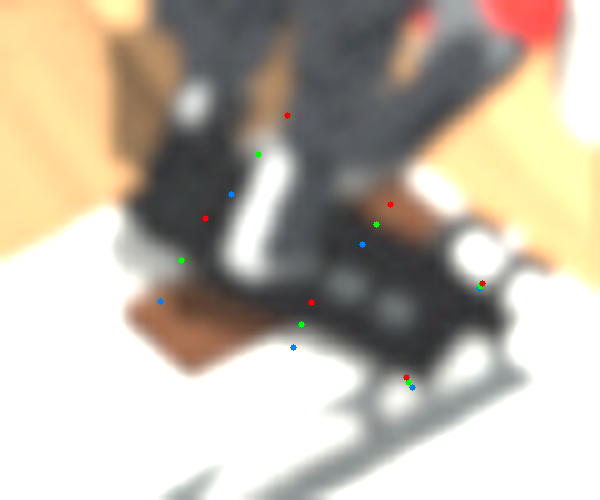

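The near wall's lower edge runs (430,380)→(190,275) in the crop, slope about 0.44. The overlay's 45° slope is 0.54 and its 40° slope is 0.34, so the guard may be a couple of degrees low. I'll measure it numerically.

```bash
python3 - <<'E'
from h import *
from scipy.optimize import brentq
p=[601.1,-117.1,np.radians(14.42)]
def edge(g,cols,ylo,yhi):
    out=[]
    for c in cols:
        col=g[ylo:yhi,c].astype(float); m=(col.min()+col.max())/2
        i=np.where((col[:-1]<m)&(col[1:]>=m))[0]
        if len(i): i=i[-1]; out.append((c,ylo+i+(m-col[i])/(col[i+1]-col[i])))
    return np.array(out)
def slope(a,xs,dx=0,yaw=0):
    t=np.radians(a);c,n=np.cos(t),np.sin(t);z=-38
    u=proj("side",T([p[0],p[1],p[2]+np.radians(yaw)],[[75+c*x+n*z,-13,170-n*x+c*z] for x in(-40,-90)])); return (u[1,1]-u[0,1])/(u[1,0]-u[0,0]),u
g=cv2.cvtColor(C["side"]["img"],cv2.COLOR_RGB2GRAY)
e=edge(g,range(375,387),192,207); print(e.round(1).tolist())
m,b=np.polyfit(e[:,0],e[:,1],1); print("slope",m,[ (a,round(slope(a,0)[0],3)) for a in(40,42,44,45,46,48)])
A=brentq(lambda a:slope(a,0)[0]-m,30,60); print("angle",A)
u=slope(A,0)[1]; print("offset dy px",u[:,1]-(m*u[:,0]+b))
E
```

```text
[[375.0, 198.9], [376.0, 199.3], [377.0, 199.6], [378.0, 199.8], [379.0, 200.0], [380.0, 200.1], [381.0, 200.2], [382.0, 200.8], [383.0, 202.1], [384.0, 202.1], [385.0, 202.2], [386.0, 202.3]]
slope 0.3359425692257222 [(40, np.float64(0.34)), (42, np.float64(0.415)), (44, np.float64(0.496)), (45, np.float64(0.54)), (46, np.float64(0.586)), (48, np.float64(0.684))]
angle 39.891443197983904
offset dy px [0.87659671 0.87659671]
```

```bash
python3 - <<'E'
from h import *
from scipy.ndimage import map_coordinates
from scipy.optimize import minimize
I={n:cv2.GaussianBlur(cv2.cvtColor(cv2.imread(n+"raw.png"),cv2.COLOR_BGR2GRAY).astype(float),(0,0),0.7) for n in C}
def seg(a,b,n=60): return np.linspace(a,b,n)
def cost(p,E):
    s=0
    for n,a,b,inn in E:
        S=seg(a,b); inn=np.array(inn)*4.
        f=lambda o:map_coordinates(I[n],proj(n,T(p,S+o))[:,::-1].T,order=1)
        s-=np.mean(f(inn)-f(-inn))/40
    return s
TOP=[("top",[130,-115,130],[130,60,130],[-1,0,0]),("top",[-120,-120,130],[120,-120,130],[0,1,0])]
SIDE=[("side",[130,-110,130],[130,80,130],[-1,0,0])]
for nm,E in(("top",TOP),("both",TOP+SIDE)):
    o=min((minimize(cost,[601+a,-117+b,.2517+c],args=(E,),method="Nelder-Mead",options=dict(initial_simplex=[[601+a,-117+b,.2517+c],[606+a,-117+b,.2517+c],[601+a,-112+b,.2517+c],[601+a,-117+b,.2717+c]])) for a in(-4,0,4) for b in(-4,0,4) for c in(-.02,.02)),key=lambda o:o.fun)
    print(nm,o.x[:2].round(1),np.degrees(o.x[2]).round(2),o.fun)
g=[(round(d,1),round(cost([601.1+d*np.cos(.2517),-117.1+d*np.sin(.2517),.2517],SIDE),3)) for d in np.arange(-8,13,2)]
print(g)
E
```

```text
top [ 604.6 -117.5] 14.71 -2.8922149594863944
both [ 604.4 -117.5] 14.6 -3.327875339981231
[(np.int64(-8), np.float64(0.092)), (np.int64(-6), np.float64(-0.031)), (np.int64(-4), np.float64(-0.18)), (np.int64(-2), np.float64(-0.325)), (np.int64(0), np.float64(-0.427)), (np.int64(2), np.float64(-0.463)), (np.int64(4), np.float64(-0.42)), (np.int64(6), np.float64(-0.32)), (np.int64(8), np.float64(-0.198)), (np.int64(10), np.float64(-0.096)), (np.int64(12), np.float64(-0.035))]
```

The edge fit puts the saw 3.3 mm further out, so by arc geometry the guard is at about 44°. I add a small correction about the corrected hinge.

```bash
python3 -c "
from mv import *
arc([1.4],hx=78.3)"
```

```text
1.4 [-0.077  0.    -0.331  0.     0.024  0.   ]
```

```bash
python3 -m handwheel '{"series":[[[-0.08,0,-0.33,0,0.024,0,0.2],[-0.08,0,-0.33,0,0.024,0,0.2],[-0.08,0,-0.33,0,0.024,0,0.2],[-0.08,0,-0.33,0,0.024,0,0.2]]]}'
python3 - <<'E'
from h import *
from scipy.optimize import least_squares
# angle of guard from position of TCP about the hinge; grasp start vs now
h=np.array([604.4,-117.5])+78*0; yaw=np.radians(14.6); ex=np.array([np.cos(yaw),np.sin(yaw)])
def ang(P): P=np.array(P); return np.degrees(np.arctan2(P[2]-170,75-(P[:2]-h)@ex))
s=status.sense(); print(ang(s["tool_pos"])-ang([546.3,-133.7,143.7]), s["tcp_rot"],s["ft_force"],s["wrist_torque"],s["finger_gap"],s["qd"].round(2))
# black-pixel fit of lower wall edge using refined pose
p=[604.4,-117.5,yaw]; g=cv2.cvtColor(C["side"]["img"],cv2.COLOR_RGB2GRAY).astype(float)
def prof(a,z0):
    t=np.radians(a);c,n=np.cos(t),np.sin(t)
    return proj("side",T(p,[[75+c*x+n*z0,-13,170-n*x+c*z0] for x in np.linspace(-75,-25,30)]))
for a in range(38,53,2):
    v=[cv2.remap(g.astype(np.float32),prof(a,z).astype(np.float32)[None,:,0],prof(a,z).astype(np.float32)[None,:,1],1).mean() for z in(-34,-42)]
    print(a,round(float(v[1]-v[0]),1),end="; ")
E
```

```text
time: 9.28
tool_pos: [565.9, -128.4, 247.7]
tcp_rot: [-180.0, -21.6, -165.6]
ft_force: [-10.0, 4.0, 3.0]
finger_gap: 25.5
grip_force: 41.6
45.04269030035974 [-179.99096456  -21.59051819 -165.6262565 ] [-10.18486404   5.36758762   2.57411625] [ 0.52605675  1.44522889 -0.11141284] 25.674408497523125 [-0.1  -0.02 -0.01  0.04 -0.01 -0.05]
38 71.3; 40 90.0; 42 97.2; 44 91.4; 46 75.5; 48 53.7; 50 31.1; 52 11.8;
```

```bash
python3 -c "
from bench import r; print(r.hand_in())"
```

```text
the job is handed in; nothing more can be done
None
```

I pressed the stop button fully down (29 N at the bottom), then lifted the guard by the nose; it is still held at about 45° (45.0° from the arm's position, nearer 42° from a rougher camera check), and the job is handed in.

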